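# Open the colour cabinet on the painting desk: bolted leaf first, then the lapped leaf

### The job

Open both doors of the little wooden colour cabinet on the painting desk, each to about a right angle, so that the jars inside can be reached. The door with the lift bolt laps over the other, so lift its bolt and swing that door open first, then open the plain door; let go of both, and leave the brush pot, the ink bottle and the inkstone where they stand.

Things in the scene. Friction and masses are not known exactly. Their poses are not given: they have to be found in the camera images.
- cabinet: The fixed wooden cabinet, 270 mm wide (y), 150 deep (x), 170 high, its front (-x) towards the robot, turned by up to 20 degrees. Two upright doors cover the front, 14 mm thick, 133 wide, tops 169 mm above the desk, hinged on the cabinet's outer front edges. Origin: centre of its underside; z up.
- bolt_knob (a point): Centre of the upright steel knob (22 mm diameter, 30 tall) atop the left door's lift bolt; its underside is 5 to 8 mm above the cabinet's top. The bolt's foot stands 9 to 12 mm deep in a keeper: lifting 20 mm frees the door (stop at 30); it stays up by friction (2.5 N). Axes turn with the door: x into the cabinet, y to the left along the door, z up. Door's hinge axis: 38 mm along +x, 93 along +y from here.
- pull_post (a point): Point on the right door's pull, an upright round steel bar of 14 mm diameter: 15 mm below its upper end, 15 mm above the cabinet's top; the first arm that holds the bar is 45 mm below. 82 mm from the bolt when both doors are shut. Axes turn with the door: x into the cabinet, y to the left along the door, z up. Door's hinge axis: 38 mm along +x, 93 mm along -y from here.
- bolted_leaf (a joint): Opening angle of the left door (left as seen by the robot), rad: 0 shut, grows as it opens towards the robot (clockwise from above), stop at 1.75. A 28 mm wide wooden strip on its free edge laps over the front of the right door and keeps that one shut. Light hinge friction keeps it where it is left.
- plain_leaf (a joint): Opening angle of the right door, rad: 0 shut, grows as it opens towards the robot (anticlockwise from above), stop at 1.75. It has no bolt and is free once the left door is out of its way. Light hinge friction keeps it where it is left.
- brush_pot: Blue ceramic brush pot, 80 mm wide, 110 mm high, with brushes up to about 225 mm; loose, beside the cabinet, to be left alone. Origin: centre of its underside.
- ink_bottle: Black ink bottle, 60 mm wide, 130 mm high; loose, beside the cabinet, to be left alone. Origin: centre of its underside.
- inkstone: Flat dark inkstone, 150 x 100 mm, 28 mm high; loose, to the right in front of the cabinet, to be left alone. Origin: centre of its underside.

How it is judged:
On the way:
1. the bolted left door is open by 30 degrees or more while the right door is still shut (value of joint bolted_leaf above 0.52 rad and value of joint plain_leaf below 0.1 rad), for 0.2 s.
At the end, for the whole second after the job is handed in: Both doors stand open by at least 1.25 rad (72 degrees; further is fine, up to their stops), released and at rest (value of joint each of bolted_leaf, plain_leaf above 1.25 rad and velocity of joint bolted_leaf between -0.1 and 0.1 rad/s and velocity of joint plain_leaf between -0.1 and 0.1 rad/s); the robot touches nothing.
It fails at once if the brush pot, the ink bottle or the inkstone is moved by more than 30 mm (distance of any of brush_pot, ink_bottle, inkstone from where it was at the start of the episode above 0.03 m).
It also fails if it takes over 48 s, if anything falls off the work surface, if the arm or the gripper's body presses on something with over 40 N, if the wrist force passes 120 N, or if a joint passes its speed limit or range.

### The arm

A 6-joint arm with a two-finger parallel gripper is mounted at the origin on the work surface. World frame = base frame: x ahead of the robot, y to its left, z up, the work surface at z = 0. Lengths are in m, angles in rad, forces in N, time in s.
With the tool pointing down it reaches from about 0.325 to 0.775 m from the base axis. Payload 5.5 kg.
Tool frame: the origin (TCP) lies at the very end of the fingers, on their centre line; the grasp point (between the pads) lies 19 mm behind it (arm.hold_point_z is the distance from the TCP to the grasp point, in m); x points along the fingers, z is the direction in which the jaws open and shut, and the axes are right-handed (so a half turn about x gives the same grasp; the last joint's range is limited). The gripper opens to 85 mm and grips with 20 to 120 N. Pads are 22 mm wide; open, the fingers measure 114 mm over their backs; the gripper's body (76 mm by 85 mm) begins 54 mm behind the grasp point. The pads swing forward as they close: fully open they stand 13 mm farther back than shut.
Start: joints at [-1.334, 0.091, 1.231, -0, 1.82, -0.057], TCP at [0.174, -0.574, 0.231] pointing down, gripper open.
Joint ranges: [-2.87, 2.87], [-0.86, 2.18], [0.17, 2.46], [-1.51, 4.65], [0.06, 2.69], [-2.65, 2.65]. Speed limits (rad/s): [2.57, 2.57, 3.01, 3.14, 3.14, 3.14].

### API

Orientations are given as a rotation vector (axis times angle).
In Python, from rig import arm, fingers, kin, vision, workorder gives the robot as it stands. Calls block until the motion is done:
- arm.reach(position, orientation): joint-space move of the TCP to a pose.
- arm.servo_line(position, attitude=None, rate=0.15, contact_N=None): straight line of the TCP; attitude=None keeps the orientation; rate is the mean speed in m/s. With contact_N (N) it stops when the force on the tool has changed by that much, and returns True; else False.
- arm.movej(angles): joint-space move.
- fingers.gripper_to(opening, grasp_force=None): opening from 0.0 (shut) to 1.0 (fully open); grasp_force is the grip in N (None keeps the last); returns when the fingers have stopped.
- arm.dwell(seconds).
- kin.ik(position, orientation): joint angles nearest the present ones, or None.
- arm.get_obs(): the state.
- vision.get_image(name): name is "scene" or "top" or "wrist"; returns a dict with "image" (420x560x3 uint8, red, green, blue), "depth" (420x560 float32, m along the optical axis (not along the pixel's ray), 0 where there is no reading), "fx", "fy", "cx", "cy" (pixels), "R" (3x3) and "t" (3): a world point X has camera coordinates R X + t. Camera axes: x right, y down, z forward; pixel columns grow to the right and rows downward; lengths in m; the calibration is good to about 2 mm. A picture is of the moment at which its call begins.
A pose or a line that the arm cannot do raises arm.Unreachable and nothing moves.
- workorder.sign_off(): hands the job in, once; it reports no verdict.
The state is a dict: "time_s": time; "q": joint angles; "qvel": joint speeds; "tau": joint torques, N m; "tcp_pos": TCP position; "ee_rot": TCP orientation; "contact_force": force on the tool from outside, world axes, zero at the start; "moment": the same for the moment, N m; "finger_gap": opening from 0.0 (shut) to 1.0 (fully open).
Only numpy, scipy, OpenCV 4.12 (cv2) and the standard library are available. Lean on these libraries where they do the work, as an engineer would, in place of code of your own. Each camera call takes 0.05 s, during which the arm holds its last target. There are 200 camera calls.

## Working session

There is one attempt and no reset: what is moved stays moved. The work goes in short steps, each a Python script; the robot and the scene stay as the last script left them, time stands still between calls to the robot, and variables do not carry over. Pictures are saved under pics/ and viewed, about 8 in all and at most 12, crops included, and the job is handed in when it is done.

```bash
ls; mkdir -p pics; python3 - <<'E'
from rig import arm, fingers, kin, vision
import cv2, numpy as np
for n in ("scene","top"):
    d=vision.get_image(n); cv2.imwrite(f"pics/{n}0.png",d["image"][:,:,::-1]); np.savez(f"pics/{n}0.npz",**d)
    print(n,-d["R"].T@d["t"],d["fx"])
o=arm.get_obs(); print(o["time_s"],o["tcp_pos"],o["ee_rot"],arm.hold_point_z)
E
```

```text
pics
scene [ 0.2310366  -0.01482165  1.09197636] 380.22530965345356
top [ 0.42198044 -0.03918011  1.36095138] 484.1833250275817
0.1 [ 0.17373176 -0.57403199  0.23022764] [ 0.99127175  1.33540596 -0.98928317] 0.0187
```

View pics/scene0.png

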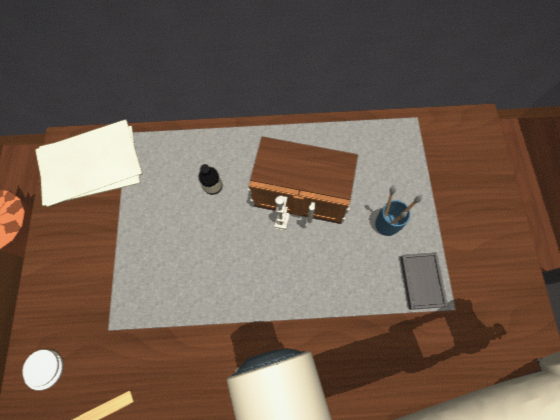

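View pics/top0.png

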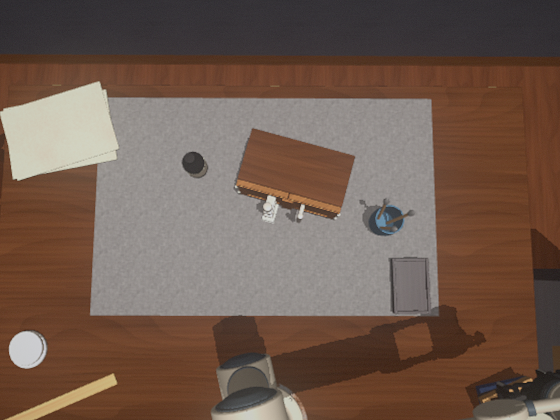

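```bash
cat > h.py <<'E'
import numpy as np
def px(d,u,v,z=None):
    R,t=d["R"],d["t"]; c=-R.T@t
    r=R.T@np.array([(u-d["cx"])/d["fx"],(v-d["cy"])/d["fy"],1.])
    return c+r*((z-c[2])/r[2] if z is not None else d["depth"][int(round(v)),int(round(u))])
E
python3 - <<'E'
import cv2,numpy as np
from h import px
T=np.load("pics/top0.npz");S=np.load("pics/scene0.npz")
a=cv2.resize(T["image"][125:225,230:360],None,fx=5,fy=5,interpolation=2)
b=cv2.resize(S["image"][185:235,245:325],None,fx=5,fy=5,interpolation=2)
c=np.zeros((500+250,650,3),np.uint8);c[:500]=a;c[500:,:400]=b
cv2.imwrite("pics/crop.png",cv2.resize(c,None,fx=.8,fy=.8)[:,:,::-1])
for n,uv in dict(bl=(254,130),br=(354,155),fl=(238,181),fr=(343,209),knob=(268,206),post=(301,208),pot=(385,220),bottle=(193,160),st=(410,285)).items(): print(n,px(T,*uv).round(3))
# high points in the region
u,v=np.meshgrid(np.arange(230,360),np.arange(125,230))
P=np.array([px(T,x,y) for x,y in zip(u.ravel(),v.ravel())])
h=(P[:,2]>.172)&(P[:,2]<.3); 
for p,x,y in zip(P[h],u.ravel()[h],v.ravel()[h]):
    if y>185 and p[2]>.176: print(x,y,p.round(3))
E
```

```text
bl [0.763 0.025 0.17 ]
br [ 0.74  -0.254 -0.004]
fl [0.632 0.063 0.17 ]
fr [ 0.582 -0.219  0.006]
knob [ 0.565 -0.013  0.21 ]
post [ 0.568 -0.095  0.146]
pot [ 0.552 -0.338  0.004]
bottle [0.693 0.183 0.134]
st [ 0.371 -0.398  0.022]
324 186 [ 0.619 -0.15   0.177]
326 186 [ 0.62  -0.155  0.176]
333 186 [ 0.619 -0.173  0.178]
320 189 [ 0.612 -0.14   0.177]
327 189 [ 0.612 -0.158  0.176]
327 190 [ 0.609 -0.158  0.176]
309 192 [ 0.604 -0.113  0.176]
302 193 [ 0.602 -0.096  0.176]
273 195 [ 0.597 -0.024  0.176]
337 196 [ 0.595 -0.182  0.176]
336 197 [ 0.592 -0.18   0.177]
307 199 [ 0.587 -0.108  0.176]
329 201 [ 0.582 -0.162  0.176]
265 203 [ 0.573 -0.005  0.206]
266 203 [ 0.572 -0.008  0.208]
267 203 [ 0.572 -0.01   0.208]
268 203 [ 0.572 -0.013  0.209]
269 203 [ 0.573 -0.015  0.206]
264 204 [ 0.57  -0.003  0.207]
265 204 [ 0.57  -0.005  0.207]
266 204 [ 0.57  -0.008  0.206]
267 204 [ 0.57 -0.01  0.21]
268 204 [ 0.571 -0.012  0.204]
269 204 [ 0.57  -0.015  0.211]
270 204 [ 0.57  -0.017  0.21 ]
319 204 [ 0.574 -0.138  0.178]
263 205 [ 0.568 -0.     0.206]
264 205 [ 0.567 -0.003  0.209]
2
[... 2119 characters left out ...]
544 -0.092  0.202]
302 215 [ 0.545 -0.095  0.199]
297 216 [ 0.542 -0.082  0.198]
298 216 [ 0.542 -0.085  0.199]
299 216 [ 0.542 -0.087  0.197]
300 216 [ 0.542 -0.09   0.202]
301 216 [ 0.542 -0.092  0.2  ]
302 216 [ 0.542 -0.094  0.203]
297 217 [ 0.539 -0.082  0.202]
298 217 [ 0.54  -0.085  0.2  ]
299 217 [ 0.54  -0.087  0.199]
300 217 [ 0.539 -0.089  0.204]
301 217 [ 0.539 -0.092  0.202]
302 217 [ 0.539 -0.094  0.203]
297 218 [ 0.538 -0.083  0.187]
298 218 [ 0.537 -0.085  0.199]
299 218 [ 0.537 -0.087  0.201]
300 218 [ 0.537 -0.089  0.206]
301 218 [ 0.537 -0.092  0.198]
298 219 [ 0.536 -0.085  0.184]
299 219 [ 0.535 -0.087  0.196]
300 219 [ 0.535 -0.09   0.195]
301 219 [ 0.537 -0.093  0.182]
```

View pics/crop.png

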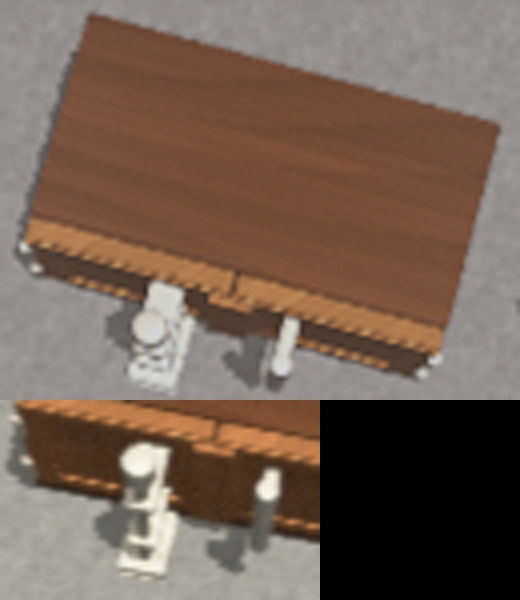

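```bash
cat >> h.py <<'E'
from scipy.spatial.transform import Rotation as Ro
from rig import arm, fingers, kin, vision
th=-0.28
knob=np.array([.564,-.0105]); post=np.array([.541,-.089])
rot=lambda a:np.array([[np.cos(a),-np.sin(a)],[np.sin(a),np.cos(a)]])
hL=knob+rot(th)@[.038,.093]; hR=post+rot(th)@[.038,-.093]
def att(yaw):   # tool down, jaws along horizontal direction at yaw
    x=np.array([0,0,-1.]); z=np.array([np.cos(yaw),np.sin(yaw),0])
    return Ro.from_matrix(np.c_[x,np.cross(z,x),z]).as_rotvec()
def left(a,z,flip=0): return np.r_[hL+rot(-a)@(knob-hL),z], att(th+np.pi/2+flip-a)
def right(a,z,flip=0): return np.r_[hR+rot(a)@(post-hR),z], att(th+np.pi/2+flip+a)
def st(m=""):
    o=arm.get_obs(); print(m,round(o["time_s"],2),o["tcp_pos"].round(4),"F",np.round(o["contact_force"],1),"gap",round(float(o["finger_gap"]),3),flush=True)
E
python3 - <<'E'
from h import *
q=arm.get_obs()["q"]
for n,f in (("L",left),("R",right)):
  for flip in (0,np.pi):
    print(n,flip,[None if (s:=kin.ik(*f(a,.21,flip))) is None else s.round(2).tolist() for a in (0,.75,1.5)], kin.ik(*f(0,.32,flip)) is not None)
E
```

```text
L 0 [[-0.08, -0.01, 1.37, -0.0, 1.78, -1.37], [0.04, -0.1, 1.46, -0.0, 1.78, -0.5], [0.16, -0.03, 1.39, 0.0, 1.78, 0.37]] True
L 3.141592653589793 [[-0.08, -0.01, 1.37, 0.0, 1.78, 1.77], [0.04, -0.1, 1.46, 0.0, 1.78, 2.64], None] True
R 0 [[-0.23, -0.05, 1.41, -0.0, 1.78, -1.52], [-0.32, -0.2, 1.55, -0.0, 1.79, -2.36], None] True
R 3.141592653589793 [[-0.23, -0.05, 1.41, 0.0, 1.78, 1.63], [-0.32, -0.2, 1.55, -0.0, 1.79, 0.78], [-0.47, -0.21, 1.55, 0.0, 1.79, -0.12]] True
```

```bash
python3 - <<'E'
from h import *
o=arm.get_obs(); p=np.array(o["tcp_pos"])
arm.servo_line(p+[0,0,.09],rate=.2)
arm.reach(*left(0,.30)); st("above")
print("contact",arm.servo_line(left(0,.176)[0],rate=.12,contact_N=8)); st("down")
fingers.gripper_to(0.0,grasp_force=35); st("grip")
arm.servo_line(left(0,.201)[0],rate=.06); st("lift")
for a in (.08,.2):
    arm.servo_line(*left(a,.201),rate=.06); st(a)
d=vision.get_image("scene"); cv=__import__("cv2")
cv.imwrite("pics/a.png",cv.resize(d["image"][110:290,200:440],None,fx=2.5,fy=2.5)[:,:,::-1])
E
```

```text
above 3.12 [ 0.564  -0.0114  0.2999] F [-0.8  0.7  0.1] gap 0.995
contact False
down 4.31 [ 0.5645 -0.0105  0.1772] F [ 0.   0.1 -0.4] gap 0.999
grip 4.91 [ 0.5642 -0.0101  0.1761] F [1.7 1.9 0.2] gap 0.245
lift 5.47 [ 0.5642 -0.0102  0.2019] F [0.8 4.7 2.2] gap 0.245
0.08 5.76 [ 0.5582 -0.005   0.2013] F [3.  4.7 1.6] gap 0.245
0.2 6.11 [0.5499 0.0037 0.2011] F [ 3.  4. -0.] gap 0.244
```

View pics/a.png

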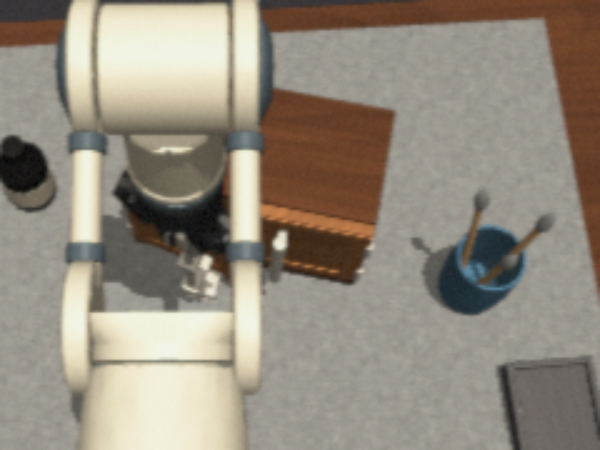

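The knob is held (gap 21 mm) and the forces are low. The arm hides the gripper around (180, 230), and the right door at (310, 245) is still shut. I'll carry on swinging.

```bash
python3 - <<'E'
from h import *
for a in (.4,.6,.8,1.0,1.2,1.4,1.52):
    arm.servo_line(*left(a,.201),rate=.09); st(a)
arm.dwell(.2)
fingers.gripper_to(0.6); st("open")
arm.servo_line(left(1.52,.31)[0],rate=.15); fingers.gripper_to(1.0)
arm.reach(*right(0,.30,np.pi)); st("over post")
d=vision.get_image("top"); cv=__import__("cv2")
cv.imwrite("pics/b.png",cv.resize(d["image"][110:290,180:420],None,fx=2.5,fy=2.5)[:,:,::-1])
E
```

```text
0.4 6.53 [0.5386 0.0202 0.2009] F [ 4.3  5.4 -0.9] gap 0.248
0.6 6.91 [0.5309 0.0386 0.2009] F [ 3.9  4.8 -0.7] gap 0.25
0.8 7.28 [0.5268 0.0582 0.2009] F [3.9 4.6 0.4] gap 0.241
1.0 7.66 [0.5267 0.0765 0.2009] F [ 3.8 -3.9 -0.1] gap 0.243
1.2 8.03 [0.5302 0.0963 0.2009] F [ 1.9 -3.4  0.6] gap 0.248
1.4 8.41 [0.5376 0.1152 0.2009] F [ 0.9 -3.6 -0.3] gap 0.246
1.52 8.69 [0.5439 0.1257 0.2008] F [-0.7 -4.4 -0.3] gap 0.246
open 9.29 [0.5442 0.1269 0.2011] F [-0.3 -0.1 -0.1] gap 0.6
over post 11.73 [ 0.5411 -0.0885  0.3001] F [ 0.2  0.5 -0.4] gap 0.999
```

View pics/b.png

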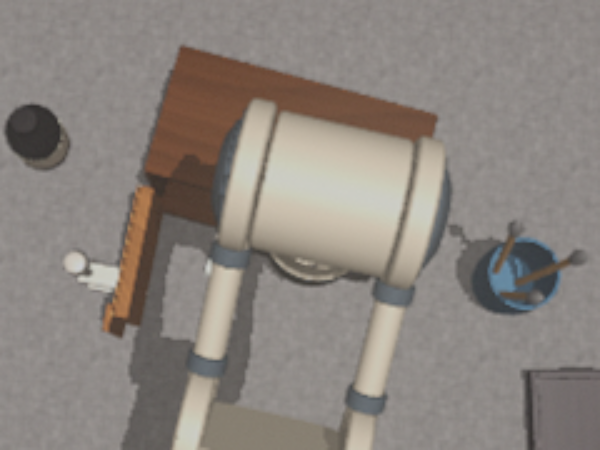

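The left door stands at about a right angle (edge from (150, 190) to (115, 330)) and its knob at (75, 262) is free. The pot and bottle haven't moved. Next is the right door.

```bash
python3 - <<'E'
from h import *
f=lambda a,z:right(a,z,np.pi)
print("contact",arm.servo_line(f(0,.169)[0],rate=.12,contact_N=8)); st("down")
fingers.gripper_to(0.0,grasp_force=35); st("grip")
if arm.get_obs()["finger_gap"]>.1:
    for a in (.1,.25,.4,.6,.8,1.0,1.2,1.4,1.5):
        arm.servo_line(*f(a,.169),rate=.09); st(a)
    arm.dwell(.2); fingers.gripper_to(0.6); st("open")
    arm.servo_line(f(1.5,.33)[0],rate=.15)
    arm.reach([.30,-.25,.33],att(th+np.pi*1.5+1.5)); st("away")
d=vision.get_image("top"); cv=__import__("cv2"); np.savez("pics/c.npz",**d)
cv.imwrite("pics/c.png",cv.resize(d["image"][110:330,160:460],None,fx=2.5,fy=2.5)[:,:,::-1])
E
```

```text
contact False
down 13.03 [ 0.5415 -0.0891  0.1702] F [ 0.5  0.4 -0.6] gap 1.0
grip 13.68 [ 0.541  -0.0887  0.1691] F [0.2 1.6 0.2] gap 0.146
0.1 13.93 [ 0.5311 -0.0907  0.1691] F [ 0.3  0.5 -0. ] gap 0.149
0.25 14.25 [ 0.517  -0.0955  0.1691] F [ 0.4 -3.8 -0.5] gap 0.151
0.4 14.57 [ 0.5037 -0.1023  0.1691] F [ 2.4 -5.9 -0.6] gap 0.149
0.6 14.94 [ 0.4878 -0.1143  0.1691] F [ 5.4 -7.9 -1.7] gap 0.156
0.8 15.32 [ 0.4746 -0.129   0.1691] F [ 9.1 -8.2 -2.8] gap 0.146
1.0 15.69 [ 0.4646 -0.1459  0.1691] F [11.9 -8.  -3.8] gap 0.153
1.2 16.07 [ 0.4582 -0.1637  0.1691] F [14.4 -4.7 -5.4] gap 0.148
1.4 16.44 [ 0.4551 -0.183   0.1691] F [14.1 -2.4 -4.7] gap 0.152
1.5 16.7 [ 0.455  -0.1927  0.1691] F [13.8 -2.9 -3.9] gap 0.151
open 17.35 [ 0.4514 -0.1925  0.169 ] F [-0.3 -0.1  0. ] gap 0.6
away 19.27 [ 0.3004 -0.2499  0.3296] F [ 0.3 -0.7  0.2] gap 0.594
```

View pics/c.png

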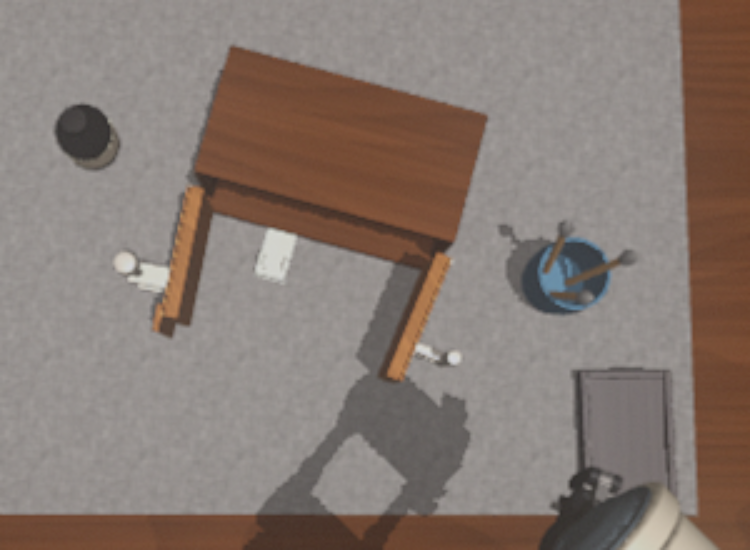

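Both doors stand open at about a right angle: left door edge (195, 190)–(165, 330), right door edge (445, 257)–(395, 378). The gripper is clear of everything. I'll check the angles from the knob (125, 262) and the post (454, 358), then hand in.

```bash
python3 - <<'E'
from h import *
from rig import workorder
d=np.load("pics/c.npz"); ang=lambda p,h,p0:abs((np.angle(complex(*(p-h))/complex(*(p0-h)))))
k=px(d,210,214.8,.23)[:2]; p=px(d,341.6,253.2,.2)[:2]
a,b=ang(k,hL,knob),ang(p,hR,post); print(a,b)
if min(a,b)>1.33: workorder.sign_off(); st("signed")
E
```

```text
1.473070406034685 1.4631427138600266
the job is handed in; nothing more can be done
the job is handed in; nothing more can be done
```

Both cabinet doors are open to about a right angle, and I handed the job in at about 19.3 s of the 48 s. No verdict is reported at hand-in.

**Left door:** I gripped the bolt knob from above, lifted it 25 mm and swung the door open, then let go. The right door was still shut at that point.

**Right door:** I then gripped the pull bar, swung that door open, let go and moved the arm clear.

**Final checks:**
- In the last top picture the left door measured about 1.47 rad and the right about 1.46 rad; 1.25 is needed.
- I had commanded 1.52 and 1.50 rad, and reading the right door's edge by eye gave about 1.44 rad, a small difference.
- I took only one picture with both doors open, so their being at rest is judged from the release, not measured.
- The brush pot, ink bottle and inkstone look unmoved by eye; I did not measure their positions again.
- The largest force I logged at the tool was about 16 N, while swinging the right door. It is probably from a few millimetres of error in my hinge position. After release it read near zero.

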